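# Fit a spring-ended roller into its bench stand

### The job

Take the loose black roller out of its wooden cradle and fit it into the blue roller stand: put its brass spring pin into one of the two end cups, press the spring in, swing the other end down between the cheeks and let the spring push the steel pin into the opposite cup. Either way round is fine, but both pins must end fully home in their cups with the roller released. Leave the tools and packs lying about where they are.

Things in the scene. Friction and masses are not known exactly. Their poses are not given: they have to be found in the camera images.
- roller_center (a point): Centre of the loose roller (about 0.33 kg, varies): a black rubber-covered cylinder 40 mm in diameter and 107 mm long, axis along this point's y. The brass spring pin sticks out of its orange-capped end (+y), the fixed steel pin out of its grey-capped end (-y); 160 mm overall, spring free. Its middle 60 mm can be grasped from above across the diameter. Starts level, axis 32 mm above the bench.
- cradle: Fixed wooden cradle in which the roller starts: a board 64 x 104 x 6 mm with two V saddles, each 12 mm wide, 54 mm across and about 26 mm high, centred 38 mm either side of the middle along y. Origin under the board's middle; y along the roller.
- spring_tip (a point): Tip of the brass spring pin (11 mm in diameter, bevelled), on the roller's axis; it moves with the pin. Free, it sticks out 39 mm from the orange end; it can be pressed in along the axis by up to 26 mm. The spring pushes with about 3 N at first and 9.5 N when fully in, then the pin meets a hard stop.
- steel_tip (a point): Tip of the fixed steel pin (11 mm in diameter, bevelled), on the roller's axis; it sticks out 14 mm from the grey end and does not move in the roller.
- stand: Blue roller stand, bolted down: base 64 x 236 x 10 mm (x, y, z), origin under its middle, y along its length. Two upright cheeks 32 mm wide (x) and 10 mm thick carry one cup each on their inner faces; the fixed cheek is at +y, the sliding one at -y. Their rounded tops are 96 mm above the bench, 16 mm above the cups' axis. The sliding cheek has been locked at an unknown place and cannot be pushed along; a black knob sits on its outside.
- cup_a (a point): Centre of the floor of the fixed cheek's cup, 80 mm above the bench; y along the stand, pointing from the sliding cheek to this one, z up. The cup opens towards -y. Bore 19 mm in diameter and 8 mm deep, in an aluminium boss 31 mm in outside diameter that stands 8 mm off the cheek's inner face (the face is the cup's floor). The sliding cheek's cup is the same, facing it: its floor is locked somewhere 150 to 158 mm away along -y.
- spring_pin (a joint): How far the brass spring pin is pressed into the roller, m: 0 free, 0.026 hard stop; about 0.002 to 0.010 when the roller is fitted.
- yellow_screwdriver: Bystander: yellow-handled screwdriver lying on the bench, 202 mm long and 29 mm thick; origin under its middle.
- tape: Bystander: dark green tape measure standing on the bench, 32 x 79 x 62 mm; origin under its middle.
- green_pack: Bystander: clear pack of fasteners with green card, 60 x 73 x 26 mm; origin under its middle.
- yellow_pack: Bystander: clear pack of fasteners with yellow card, 60 x 73 x 26 mm; origin under its middle.

How it is judged:
By the outcome, as a careful person would: the job done as asked, in the order asked, and still so for the second after the job is handed in, with the robot touching nothing.
It also fails if it takes over 48 s, if anything falls off the work surface, if the arm or the gripper's body presses on something with over 40 N, if the wrist force passes 120 N, or if a joint passes its speed limit or range.

### The arm

A 6-joint arm with a two-finger parallel gripper is mounted at the origin on a cart in front of the work surface, level with it; the furniture and walls round the work are solid. World frame = base frame: x ahead of the robot, y to its left, z up, the work surface at z = 0. Lengths are in m, angles in rad, forces in N, time in s.
With the tool pointing down it reaches from about 0.35 to 0.775 m from the base axis. Payload 5.5 kg.
Tool frame: the origin (TCP) lies at the very end of the fingers, on their centre line; the grasp point (between the pads) lies env.pinch_z behind it (env.pinch_z is the distance from the TCP to the grasp point, in m); z points along the fingers, y is the line along which they close (so a half turn about z gives the same grasp; the last joint's range is limited). The gripper opens to 85 mm and grips with 20 to 120 N. Pads are 22 mm wide; open, the fingers measure 114 mm over their backs; the gripper's body (76 mm by 85 mm) begins 54 mm behind the grasp point. The pads swing forward as they close: fully open they stand 13 mm farther back than shut.
Start: joints at [1.207, 0.313, 0.046, 1.304, 0, 1.431], TCP at [0.128, 0.561, 0.231] pointing down, gripper open.
Joint ranges: [-2.76, 2.76], [-0.86, 1.69], [-1.03, 1.26], [-2.2, 2.34], [-1.47, 1.5], [-3.14, 3.14]. Speed limits (rad/s): [2.57, 2.57, 3.14, 3.14, 3.14, 3.14].

### API

Orientations are given as a unit quaternion [w, x, y, z].
In Python, from workcell import env, eyes gives the robot as it stands.
- The arm moves only by the shell command python3 -m jog 'ROWS' [FORCE]. ROWS is JSON, one flat list of numbers, 7 for each row, row after row: the shift along the world's x, y, z as a fraction of full scale, then the turn, a rotation vector about the world's x, y, z as a fraction of full scale, then the opening, from -1 (shut) to 1 (fully open), so that 0 is half open. A call has 1 to 12 rows; each row is the pose to reach, as a shift and turn from the pose commanded when the call began, turning the shorter way round; what a row does not reach only later rows make up. Full scale, the value 1, is 20 cm for a shift and pi rad for a turn. A row lasts 1/12 s, in which the tool goes at most 41.7 mm and 7.16 degrees, less where a joint would pass 70% of its speed; a pose out of reach is approached as far as the arm can. A call with a number of a shift or a turn outside -1 to 1 is refused whole. A call with a gripper value outside its range is refused whole. The fingers move at their own pace and stop on an object; FORCE is the grip in N (left out, the last holds). Time passes only in rows, so rows that repeat a pose let the fingers close. It gives the time, the measured TCP pose, the force, the opening and the grip force at its end, in the units of the state.
- env.get_state(): the state, without advancing time (a new reading comes with each control period).
- eyes.read_camera(name): name is "side" or "top"; returns (picture, depth): 400x640x3 uint8, red, green, blue; 400x640 float32, m along the optical axis (not along the pixel's ray), 0 where there is no reading.
- eyes.calibration(name): a dict with "fx", "fy", "cx", "cy" (pixels), "R" (3x3) and "t" (3): a world point X has camera coordinates R X + t. Camera axes: x right, y down, z forward; pixel columns grow to the right and rows downward; lengths in m; the calibration is good to about 2 mm. A picture is of the moment at which its call begins. calibration takes no time and is no camera call.
- env.hand_in(): hands the job in; it is judged then, once.
The state is a dict: "clock": time; "joint_pos": joint angles; "qvel": joint speeds; "tau": joint torques, N m; "tcp_pos": TCP position; "orientation": TCP orientation; "wrist_force": force on the tool from outside, world axes, zero at the start; "ft_torque": the same for the moment, N m; "finger_gap": finger opening in m; "grip_force": force on a finger pad.
Only numpy, scipy, OpenCV 4.12 (cv2) and the standard library are available. Lean on these libraries where they do the work, as an engineer would, in place of code of your own. Each camera call takes 0.05 s, during which the arm holds its last target. There are 200 camera calls.

## Working session

There is one attempt and no reset: what is moved stays moved. The work goes in short steps, Python scripts to look and compute and a shell command to move; the robot and the scene stay as the last step left them, time stands still between calls to the robot, and variables do not carry over. Pictures are saved under pics/ and viewed, at most 10 in all, crops included, and the job is handed in when it is done.

```bash
mkdir -p pics
cat > h.py <<'E'
from workcell import env, eyes
import numpy as np, cv2
def cam(n):
    p,d=eyes.read_camera(n); c=eyes.calibration(n); return p,d,c
def cloud(d,c):
    v,u=np.mgrid[0:d.shape[0],0:d.shape[1]]
    P=np.stack([(u-c["cx"])/c["fx"]*d,(v-c["cy"])/c["fy"]*d,d],-1)
    W=(P-np.array(c["t"]))@np.array(c["R"])
    W[d<=0]=np.nan
    return W
E
python3 - <<'E'
from h import *
for n in("top","side"):
    p,d,c=cam(n); cv2.imwrite(f"pics/{n}0.png",p[...,::-1]); np.savez(f"{n}0.npz",p=p,d=d)
    print(n,{k:np.round(v,3).tolist() for k,v in c.items()}, (d>0).mean())
s=env.get_state(); print(s["tcp_pos"],s["orientation"],s["finger_gap"],env.pinch_z,s["clock"])
E
```

```text
top {'fx': 387.892, 'fy': 387.892, 'cx': 320.534, 'cy': 194.319, 'R': [[0.013, -1.0, 0.007], [-0.979, -0.014, -0.203], [0.203, -0.004, -0.979]], 't': [-0.016, 0.55, 1.042]} 0.9959296875
side {'fx': 440.801, 'fy': 440.801, 'cx': 324.346, 'cy': 195.284, 'R': [[0.927, -0.376, -0.011], [-0.255, -0.606, -0.754], [0.276, 0.701, -0.657]], 't': [-0.502, 0.201, 1.475]} 0.9936171875
[0.12747861 0.56023735 0.23052481] [-1.88102763e-04  1.11676066e-01  9.93744345e-01 -7.72517713e-04] 0.08529667474394093 0.0187 0.1
```

View pics/top0.png

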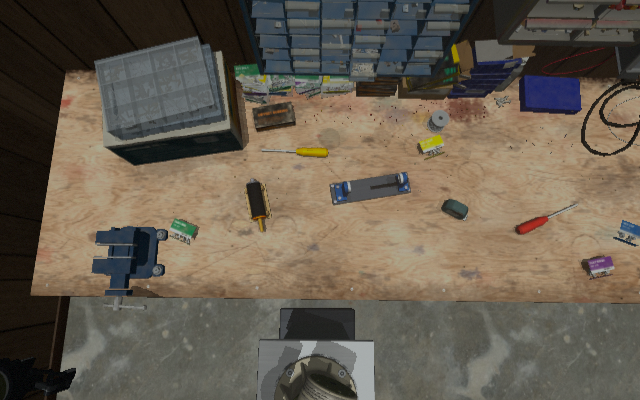

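View pics/side0.png

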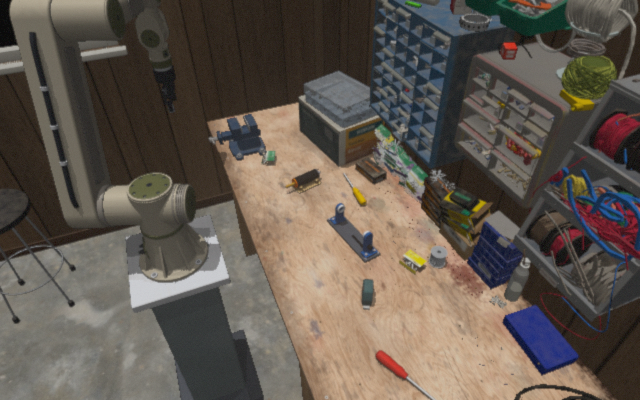

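The top view shows the roller near (258,203) with its brass end towards the robot at (262,228). The stand is near (371,187), its cheeks at about (343,187) and (403,180). The side view shows the same layout, with the stand at (352,232).

Run:
```python
from h import *
R=[(215,160,290,245),(320,160,420,210)]; S=[(280,160,325,200),(320,195,385,265)]
tiles=[]
for n,B in(("top",R),("side",S)):
    z=np.load(n+"0.npz"); c=eyes.calibration(n); W=cloud(z["d"],c); p=z["p"]; hsv=cv2.cvtColor(p,cv2.COLOR_RGB2HSV).astype(int)
    for i,(a,b,e,f) in enumerate(B):
        w=W[b:f,a:e].reshape(-1,3); q=p[b:f,a:e].reshape(-1,3).astype(int); hh=hsv[b:f,a:e].reshape(-1,3)
        k=cv2.resize(p[b:f,a:e],(390,290),interpolation=cv2.INTER_CUBIC); tiles.append(k)
        if i==0:
            m=(w[:,2]>.025)&(w[:,2]<.08)
            blk=m&(hh[:,2]<70)
            m0,sd=w[blk].mean(0),0
            U,s,V=np.linalg.svd((w[blk]-m0)[:,:2],full_matrices=False)
            t=(w[blk]-m0)[:,:2]@V[0]
            print(n,"roller black n",blk.sum(),m0.round(4),"dir",V[0].round(3),"ang",np.degrees(np.arctan2(V[0,1],V[0,0])).round(2),"ext",np.percentile(t,[1,99]).round(4),"z",np.percentile(w[blk,2],[5,50,98]).round(4))
            br=(hh[:,0]>8)&(hh[:,0]<28)&(hh[:,1]>170)&(w[:,2]>.015)
            tt=(w[br]-m0)[:,:2]@V[0]; print(" orange/brass",br.sum(),w[br].mean(0).round(4),"t",np.percentile(tt,[2,98]).round(4))
        else:
            m=(w[:,2]>.03)&(w[:,2]<.11)
            pts=w[m]; 
            _,l,ctr=cv2.kmeans(pts[:,:2].astype(np.float32),2,None,(3,50,1e-5),5,cv2.KMEANS_PP_CENTERS)
            print(n,"cheeks n",[(l==j).sum() for j in(0,1)],ctr.round(4).tolist(),"zmax",[np.percentile(pts[l[:,0]==j,2],98).round(4) for j in(0,1)])
            d=ctr[1]-ctr[0]; print(" dist",np.hypot(*d).round(4),"ang",np.degrees(np.arctan2(d[1],d[0])).round(2))
            bs=(w[:,2]>.005)&(w[:,2]<.016)
            r=cv2.minAreaRect(w[bs,:2].astype(np.float32)*1000); print(" base rect mm",r,"med z",np.nanmedian(w[bs,2]))
            for j in(0,1):
                r=pts[(l[:,0]==j)&(pts[:,2]>.08)]; print("  top pts",len(r),r.mean(0).round(4))
cv2.imwrite("pics/crops.png",np.vstack([np.hstack(tiles[:2]),np.hstack(tiles[2:])])[...,::-1])
```

```text
top roller black n 466 [0.536  0.1768 0.0471] dir [-0.973 -0.229] ang -166.75 ext [-0.0489  0.0475] z [0.0378 0.0481 0.0547]
 orange/brass 83 [0.4762 0.1632 0.0401] t [0.049  0.0877]
top cheeks n [np.int64(118), np.int64(103)] [[0.5922999978065491, -0.23510000109672546], [0.5645999908447266, -0.07800000160932541]] zmax [np.float64(0.0973), np.float64(0.0975)]
 dist 0.1595 ang 99.99
 base rect mm ((595.0716552734375, -156.3147735595703), (144.50650024414062, 294.4932556152344), 1.584577202796936) med z 0.010070410589052784
  top pts 77 [ 0.5936 -0.2346  0.0922]
  top pts 75 [ 0.566  -0.0795  0.0915]
side roller black n 195 [0.537  0.1656 0.0438] dir [-0.969 -0.247] ang -165.72 ext [-0.0471  0.0475] z [0.0291 0.0454 0.0542]
 orange/brass 23 [0.4853 0.1611 0.04  ] t [0.0484 0.0539]
side cheeks n [np.int64(141), np.int64(169)] [[0.5694000124931335, -0.07999999821186066], [0.5946000218391418, -0.24379999935626984]] zmax [np.float64(0.0969), np.float64(0.0968)]
 dist 0.1657 ang -81.26
 base rect mm ((607.0958251953125, -112.258056640625), (338.0984191894531, 239.7947540283203), 67.18524169921875) med z 0.010195246939489512
  top pts 46 [ 0.5662 -0.0829  0.0902]
  top pts 63 [ 0.5943 -0.2394  0.0897]
```

View pics/crops.png

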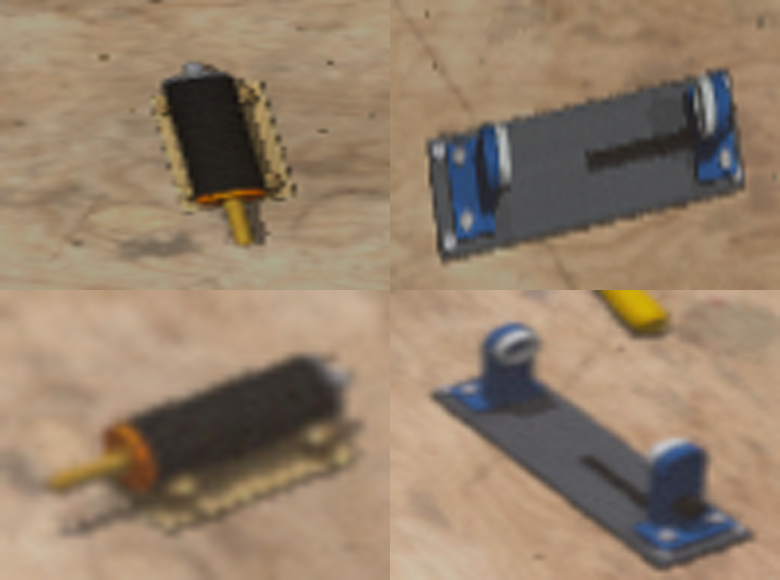

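The crops show that the slot and knob are at the right (−y) cheek, so the fixed cheek is the left one. Next I refine the stand axis from the base outline, the cheek positions, and a cylinder fit of the roller.

Run:
```python
from h import *
from scipy.optimize import least_squares
R=[(215,160,290,245),(320,160,420,210)]; S=[(280,160,325,200),(320,195,385,265)]
def ray(c,uv,z):
    Rm=np.array(c["R"]);C=-Rm.T@np.array(c["t"])
    d=np.c_[(uv[:,0]-c["cx"])/c["fx"],(uv[:,1]-c["cy"])/c["fy"],np.ones(len(uv))]@Rm
    return C+d*((z-C[2])/d[:,2])[:,None]
for n,B in(("top",R),("side",S)):
    z=np.load(n+"0.npz"); c=eyes.calibration(n); W=cloud(z["d"],c); p=z["p"]; hsv=cv2.cvtColor(p,cv2.COLOR_RGB2HSV).astype(int)
    a,b,e,f=B[0]; w=W[b:f,a:e].reshape(-1,3); hh=hsv[b:f,a:e].reshape(-1,3)
    blk=(w[:,2]>.03)&(w[:,2]<.08)&(hh[:,2]<70); P=w[blk]
    def res(q):
        d=np.array([np.cos(q[2]),np.sin(q[2])]); nn=np.array([-d[1],d[0]])
        return np.hypot((P[:,:2]-[.536,q[0]])@nn, P[:,2]-q[1])-.02
    s=least_squares(res,[.177,.032,.24],loss="soft_l1",f_scale=.002); q=s.x
    d=np.array([np.cos(q[2]),np.sin(q[2])]); t=(P[:,:2]-[.536,q[0]])@d
    print(n,"roller y@x=.536",q[0].round(4),"z",q[1].round(4),"deg",np.degrees(q[2]).round(2),"rms",np.sqrt(np.mean(s.fun**2)).round(4),"t",np.percentile(t,[1,99]).round(4))
    for nm,mk in(("orange+brass",(hh[:,0]>8)&(hh[:,0]<28)&(hh[:,1]>170)&(w[:,2]>.02)),("all",w[:,2]>.02)):
        tt=(w[mk][:,:2]-[.536,q[0]])@d; print("  ",nm,np.percentile(tt,[0,3,97,100]).round(4))
    # stand base: pixel ≠ wood
    a,b,e,f=B[1]; h=hsv[b:f,a:e]; w=W[b:f,a:e]
    m=((h[...,1]<70)|((h[...,0]>90)&(h[...,0]<140))).astype(np.uint8)
    m=cv2.morphologyEx(m,cv2.MORPH_CLOSE,np.ones((3,3)))
    k,l,st,_=cv2.connectedComponentsWithStats(m); j=1+st[1:,4].argmax()
    v,u=np.nonzero((l==j)&(w[...,2]<.02)); 
    X=ray(c,np.c_[u+a,v+b].astype(float),.01)[:,:2]
    r=cv2.minAreaRect((X*1000).astype(np.float32)); print("  base",np.round(r[0],1),np.round(r[1],1),round(r[2],2))
    th=np.radians(9.5); ux=np.array([np.cos(th),np.sin(th)]); uy=np.array([-np.sin(th),np.cos(th)])
    o=np.array([.580,-.157])
    q=w.reshape(-1,3); hh=h.reshape(-1,3); s=(q[:,2]>.05)&(q[:,2]<.11); q=q[s]; hh=hh[s]
    L=np.c_[(q[:,:2]-o)@ux,(q[:,:2]-o)@uy,q[:,2]]*1000
    for sg in(1,-1):
        for nm,mk in(("white",hh[:,1]<70),("blue",hh[:,1]>110)):
            g=(L[:,1]*sg>0)&mk&(L[:,2]>70)
            if g.sum()>3: print("  ",sg,nm,g.sum(),"x",np.percentile(L[g,0],[0,50,100]).round(1),"y",np.percentile(L[g,1],[0,10,50,90,100]).round(1),"zmax",L[g,2].max().round(1))
```

```text
top roller y@x=.536 0.179 z 0.0315 deg 13.79 rms 0.0017 t [-0.0477  0.0483]
   orange+brass [-0.0903 -0.087  -0.0498 -0.0487]
   all [-0.0932 -0.0791  0.0509  0.0665]
  base [ 572.7 -153.3] [ 87.1 242.1] 11.39
   1 white 41 x [-14.3  -1.9  14.9] y [69.1 70.6 74.3 87.  87.3] zmax 97.6
   1 blue 34 x [-12.8  -1.3  13.4] y [78.  78.7 81.9 85.7 87. ] zmax 98.2
   -1 white 55 x [-13.6   1.5  18.1] y [-86.6 -78.7 -73.5 -70.7 -70.2] zmax 97.3
   -1 blue 30 x [-12.3  -1.4  12.5] y [-87.8 -86.8 -83.8 -80.6 -78.6] zmax 101.3
side roller y@x=.536 0.1776 z 0.032 deg 13.65 rms 0.0032 t [-0.0493  0.0451]
   orange+brass [-0.0559 -0.0557 -0.0506 -0.0502]
   all [-0.0951 -0.0777  0.0495  0.0671]
  base [ 576.2 -107. ] [338.7 157.7] 86.43
   1 white 62 x [-16.1  -1.7  16.5] y [63.1 66.6 73.7 81.2 85. ] zmax 98.0
   -1 white 34 x [-12.6   2.9  16.2] y [-92.9 -90.4 -79.6 -73.5 -72. ] zmax 101.8
   -1 blue 15 x [-9.  -1.3 10.7] y [-89.4 -87.5 -84.7 -81.7 -81.2] zmax 99.2
```

```bash
python3 -m jog '[1,-0.95,0,0,0,0.147,1, 1,-0.95,0,0,0,0.147,1, 1,-0.95,0,0,0,0.147,1, 1,-0.95,0,0,0,0.147,1, 1,-0.95,0,0,0,0.147,1, 1,-0.95,0,0,0,0.147,1, 1,-0.95,0,0,0,0.147,1, 1,-0.95,0,0,0,0.147,1, 1,-0.95,0,0,0,0.147,1, 1,-0.95,0,0,0,0.147,1]' 80
python3 -m jog '[1,-0.95,-0.5,0,0,0,1, 1,-0.95,-0.5,0,0,0,1, 1,-0.95,-0.5,0,0,0,1, 1,-0.95,-0.5,0,0,0,1, 1,-0.95,-0.5,0,0,0,1, 1,-0.95,-0.5,0,0,0,1, 1,-0.95,-0.5,0,0,0,1, 1,-0.95,-0.5,0,0,0,1, 1,-0.95,-0.5,0,0,0,1, 1,-0.95,-0.5,0,0,0,1, 1,-0.95,-0.5,0,0,0,1]'
python3 -c "
from h import *
s=env.get_state();print(s['joint_pos'],s['tcp_pos'],s['orientation'])"
```

```text
clock: 0.93
tcp_pos: [0.3275, 0.3705, 0.2311]
orientation: [-0.0, -0.118, 0.993, 0.0]
wrist_force: [0.3, -0.1, 0.1]
finger_gap: 0.0858
grip_force: 0.0
clock: 1.85
tcp_pos: [0.5265, 0.1826, 0.1317]
orientation: [-0.0, -0.12, 0.993, 0.0]
wrist_force: [-0.6, 1.2, 0.5]
finger_gap: 0.0852
grip_force: 0.0
[ 1.89430863e-01  3.28232390e-01 -1.82334172e-01  1.06046378e+00
  4.79864634e-04 -5.14714574e-02] [0.52653514 0.18255625 0.1317174 ] [-1.33265830e-04 -1.20160079e-01  9.92754493e-01  2.31297025e-04]
```

```bash
python3 -m jog '[0.043,-0.012,-0.2,0,0,0,1, 0.043,-0.012,-0.4,0,0,0,1, 0.043,-0.012,-0.52,0,0,0,1, 0.043,-0.012,-0.58,0,0,0,1, 0.043,-0.012,-0.605,0,0,0,1, 0.043,-0.012,-0.605,0,0,0,1, 0.043,-0.012,-0.605,0,0,0,-1, 0.043,-0.012,-0.605,0,0,0,-1, 0.043,-0.012,-0.605,0,0,0,-1, 0.043,-0.012,-0.605,0,0,0,-1, 0.043,-0.012,-0.605,0,0,0,-1, 0.043,-0.012,-0.605,0,0,0,-1]' 80
python3 -m jog '[0,0,0,0,0,0,-1, 0,0,0,0,0,0,-1, 0,0,0,0,0,0,-1, 0,0,0,0,0,0,-1]'
```

```text
clock: 2.85
tcp_pos: [0.5371, 0.18, 0.0123]
orientation: [0.001, -0.119, 0.993, 0.002]
wrist_force: [-2.3, 5.8, 7.5]
finger_gap: 0.0381
grip_force: 79.3
clock: 3.18
tcp_pos: [0.5371, 0.1801, 0.0123]
orientation: [0.001, -0.119, 0.993, 0.002]
wrist_force: [-2.1, 5.6, 7.5]
finger_gap: 0.038
grip_force: 79.3
```

```bash
python3 -m jog '[0,0,0.1,0,0,0,-1, 0,0,0.25,0,0,0,-1, 0,0,0.45,0,0,0,-1, 0,0,0.65,0,0,0,-1, 0,0,0.85,0,0,0,-1, 0,0,0.95,0,0,0,-1, 0.05,-0.1,0.95,0,0,-0.03,-1, 0.1,-0.25,0.95,0,0,-0.06,-1, 0.15,-0.4,0.95,0,0,-0.1,-1, 0.2,-0.6,0.95,0,0,-0.14,-1, 0.22,-0.8,0.95,0,0,-0.17,-1, 0.245,-0.9,0.95,0,0,-0.2,-1]'
python3 -m jog '[0,-0.2,0,0,0,-0.04,-1, 0,-0.4,0,0,0,-0.08,-1, 0,-0.6,0,0,0,-0.12,-1, 0,-0.75,0,0,0,-0.16,-1, 0,-0.85,0,0,0,-0.2,-1, 0,-0.92,0,0,0,-0.24,-1, 0,-0.944,0,0,0,-0.28,-1, 0,-0.944,0,0,0,-0.31,-1, 0,-0.944,0,0,0,-0.323,-1, 0,-0.944,0,0,0,-0.323,-1, 0,-0.944,0,0,0,-0.323,-1, 0,-0.944,0,0,0,-0.323,-1]'
python3 -m jog '[0,0,0,-0.03,-0.005,0,-1, 0,0,0,-0.06,-0.01,0,-1, 0,0,0,-0.09,-0.015,0,-1, 0,0,0,-0.12,-0.02,0,-1, 0,0,0,-0.137,-0.023,0,-1, 0,0,0,-0.137,-0.023,0,-1, 0,0,0,-0.137,-0.023,0,-1, 0,0,0,-0.137,-0.023,0,-1]'
python3 - <<'E'
from h import *
from scipy.spatial.transform import Rotation as Ro
s=env.get_state(); q=np.array(s["orientation"]); M=Ro.from_quat(q[[1,2,3,0]]).as_matrix()
print(M.round(3),s["joint_pos"].round(2) if hasattr(s["joint_pos"],"round") else s["joint_pos"],"grasp",np.array(s["tcp_pos"])-M[:,2]*env.pinch_z)
T=[]
for n,B in(("top",(320,130,450,230)),("side",(290,150,400,250))):
    p,d,c=cam(n); np.savez(f"{n}1.npz",p=p,d=d); a,b,e,f=B
    T.append(cv2.resize(p[b:f,a:e],(400,310),interpolation=cv2.INTER_CUBIC))
cv2.imwrite("pics/h1.png",np.hstack(T)[...,::-1])
E
```

```text
clock: 4.18
tcp_pos: [0.5851, -0.0058, 0.2001]
orientation: [-0.0, 0.198, 0.98, -0.001]
wrist_force: [-1.6, 1.5, -3.6]
finger_gap: 0.0377
grip_force: 81.4
clock: 5.18
tcp_pos: [0.585, -0.1903, 0.2002]
orientation: [-0.0, 0.646, 0.764, -0.0]
wrist_force: [0.4, 0.1, -2.8]
finger_gap: 0.038
grip_force: 81.4
clock: 5.85
tcp_pos: [0.5855, -0.1905, 0.2006]
orientation: [0.165, 0.631, 0.745, -0.139]
wrist_force: [0.3, 0.4, -3.9]
finger_gap: 0.0378
grip_force: 81.6
[[-0.15   0.986  0.07 ]
 [ 0.894  0.165 -0.416]
 [-0.421  0.001 -0.907]] [-0.26  0.28 -0.16  0.95 -0.39  1.11] grasp [ 0.58418442 -0.18274439  0.21759149]
```

View pics/h1.png

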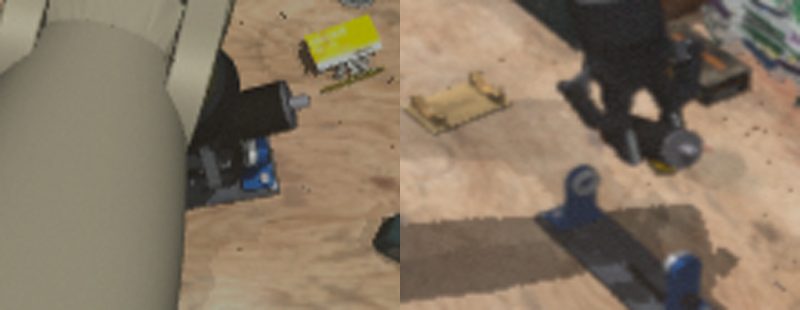

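The top crop shows the steel end at the right, with its tip at crop (308,100), tilted up above the sliding cheek. The brass end is hidden by the arm. I'll measure the in-hand roller pose from the visible steel end.

```bash
cat > m.py <<'E'
from h import *
import sys
from scipy.optimize import least_squares
from scipy.spatial.transform import Rotation as Ro
s=env.get_state(); q=np.array(s["orientation"]); M=Ro.from_quat(q[[1,2,3,0]]).as_matrix()
G=np.array(s["tcp_pos"])-M[:,2]*env.pinch_z
k=sys.argv[1]; allP=[]
for n in("top","side"):
    z=np.load(n+k+".npz"); W=cloud(z["d"],eyes.calibration(n)); hsv=cv2.cvtColor(z["p"],cv2.COLOR_RGB2HSV).astype(int)
    L=(W-G)@M   # tool axes: x spring, y across, z along fingers
    with np.errstate(invalid="ignore"):
        near=(abs(L[...,1])<.028)&(abs(L[...,2])<.028)
        body=near&(L[...,0]<-.020)&(L[...,0]>-.05)&(hsv[...,2]<90)
        pin=near&(np.hypot(L[...,1],L[...,2])<.012)&(L[...,0]<-.056)&(L[...,0]>-.08)
        br=near&(L[...,0]>.05)&(L[...,0]<.1)
    P=L[body]; print(n,"body",len(P),"pin",pin.sum(),"brass",br.sum())
    if pin.sum()>1: print("  pin x min",(L[pin][:,0]).min().round(4),"mean",L[pin].mean(0).round(4))
    if br.sum()>1: print("  brass x max",L[br][:,0].max().round(4),L[br].mean(0).round(4))
    e=near&(L[...,0]<-.045)&(L[...,0]>-.062)&(np.hypot(L[...,1],L[...,2])>.012); print("  end face x min/pct",np.percentile(L[e][:,0],[0,5,20]).round(4) if e.sum() else None)
    if len(P)>15:
        def res(q): return np.hypot(P[:,1]-q[0]-q[2]*(P[:,0]+.035),P[:,2]-q[1]-q[3]*(P[:,0]+.035))-.02
        r=least_squares(res,[0,0,0,0],loss="soft_l1",f_scale=.002); print("  fit y,z at x=-.035, slopes",r.x.round(4),"rms",np.sqrt((r.fun**2).mean()).round(4))
        r=least_squares(lambda a:res([a[0],a[1],0,0]),[0,0],loss="soft_l1",f_scale=.002); print("  fit level",r.x.round(4))
E
python3 m.py 1
```

```text
top body 207 pin 20 brass 0
  pin x min -0.0658 mean [-0.0613 -0.0016 -0.0044]
  end face x min/pct [-0.0526 -0.0523 -0.052 ]
  fit y,z at x=-.035, slopes [-0.001  -0.0006 -0.0002 -0.0061] rms 0.0013
  fit level [-0.001  -0.0006]
side body 72 pin 17 brass 1
  pin x min -0.072 mean [-0.0631 -0.0034 -0.0018]
  end face x min/pct [-0.0591 -0.0556 -0.0539]
  fit y,z at x=-.035, slopes [-0.0003 -0.0011 -0.0158  0.0597] rms 0.0019
  fit level [-0.0003 -0.0011]
```

```bash
python3 -m jog '[0,0,-0.15,0,0,0,-1, 0,0,-0.3,0,0,0,-1, 0,0,-0.42,0,0,0,-1, 0,0,-0.48,0,0,0,-1, 0,0,-0.5,0,0,0,-1, 0,0,-0.5,0,0,0,-1]'
python3 -m jog '[-0.003,0.02,0,0,0,0,-1, -0.007,0.04,0,0,0,0,-1, -0.01,0.06,0,0,0,0,-1, -0.0125,0.075,0,0,0,0,-1, -0.0145,0.086,0,0,0,0,-1, -0.0145,0.086,0,0,0,0,-1, -0.0145,0.086,0,0,0,0,-1]'
python3 - <<'E'
from h import *
for n in("top","side"):
    p,d,c=cam(n); np.savez(f"{n}2.npz",p=p,d=d)
    if n=="side": cv2.imwrite("pics/s2.png",cv2.resize(p[170:270,290:410],(720,600),interpolation=cv2.INTER_CUBIC)[...,::-1])
E
python3 m.py 2; python3 -c "
from h import *
from scipy.spatial.transform import Rotation as Ro
s=env.get_state(); q=np.array(s['orientation']); M=Ro.from_quat(q[[1,2,3,0]]).as_matrix(); G=np.array(s['tcp_pos'])-M[:,2]*env.pinch_z
print(s['wrist_force'],G,G+M[:,0]*.0935)"
```

```text
clock: 6.45
tcp_pos: [0.5846, -0.1912, 0.099]
orientation: [0.164, 0.631, 0.745, -0.14]
wrist_force: [0.2, -0.3, -3.3]
finger_gap: 0.0382
grip_force: 81.7
clock: 7.03
tcp_pos: [0.5828, -0.1732, 0.1009]
orientation: [0.166, 0.631, 0.745, -0.14]
wrist_force: [0.1, -1.0, -2.5]
finger_gap: 0.0378
grip_force: 81.7
top body 168 pin 17 brass 0
  pin x min -0.0667 mean [-0.0615 -0.0019 -0.0047]
  end face x min/pct [-0.0537 -0.0535 -0.0529]
  fit y,z at x=-.035, slopes [-0.0003 -0.0005  0.0036 -0.0367] rms 0.0015
  fit level [-0.0003 -0.0005]
side body 69 pin 16 brass 15
  pin x min -0.0705 mean [-0.0623 -0.0035 -0.0021]
  brass x max 0.0997 [ 0.0891 -0.0049 -0.0034]
  end face x min/pct [-0.0603 -0.0576 -0.0546]
  fit y,z at x=-.035, slopes [ 0.0002 -0.0015 -0.012   0.0311] rms 0.0024
  fit level [ 0.0002 -0.0016]
[ 0.33891051 -0.01351716 -4.20898557] [ 0.58121046 -0.16551426  0.11749427] [ 0.56724682 -0.08194247  0.07795918]
```

View pics/s2.png

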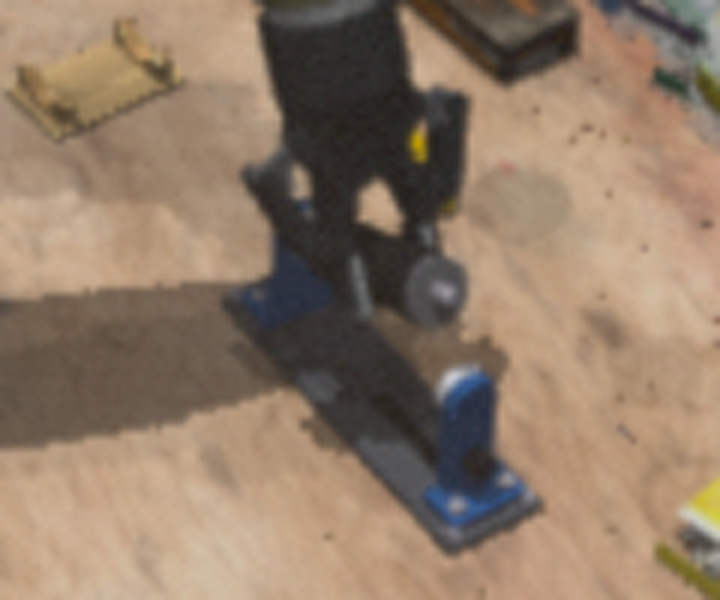

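The wrist sees only the roller's weight, so the pin tip is inside the bore (a miss would already load the spring). Next, press along the roller axis in two stages.

```bash
python3 -m jog '[-0.002,0.015,-0.007,0,0,0,-1, -0.005,0.031,-0.015,0,0,0,-1, -0.007,0.045,-0.021,0,0,0,-1, -0.007,0.045,-0.021,0,0,0,-1]'
python3 -m jog '[-0.003,0.02,-0.01,0,0,0,-1, -0.006,0.035,-0.018,0,0,0,-1, -0.009,0.051,-0.0245,0,0,0,-1, -0.009,0.051,-0.0245,0,0,0,-1, -0.009,0.051,-0.0245,0,0,0,-1]'
cat > t.py <<'E'
from h import *
from scipy.spatial.transform import Rotation as Ro
s=env.get_state(); q=np.array(s['orientation']); M=Ro.from_quat(q[[1,2,3,0]]).as_matrix(); G=np.array(s['tcp_pos'])-M[:,2]*env.pinch_z
th=np.radians(9.5); A=np.array([[np.cos(th),np.sin(th),0],[-np.sin(th),np.cos(th),0],[0,0,1]])
f=lambda X:(A@(X-[.58,-.157,0])).round(4)
print("force stand",(A@s['wrist_force']).round(1),"torque",np.round(s['ft_torque'],2),"G",f(G),"freetip",f(G+M[:,0]*.0935),"steel",f(G-M[:,0]*.0665),"axis",(A@M[:,0]).round(3))
E
python3 t.py
```

```text
clock: 7.47
tcp_pos: [0.5811, -0.1644, 0.0962]
orientation: [0.166, 0.631, 0.745, -0.14]
wrist_force: [-0.7, -5.9, -1.7]
finger_gap: 0.0385
grip_force: 81.7
clock: 7.88
tcp_pos: [0.5797, -0.1551, 0.0921]
orientation: [0.167, 0.631, 0.745, -0.14]
wrist_force: [1.1, -6.7, -0.7]
finger_gap: 0.0381
grip_force: 81.6
force stand [-0.1 -6.8 -0.7] torque [-0.88 -0.07 -0.  ] G [0.     0.0099 0.109 ] freetip [0.0002 0.0945 0.0692] steel [-0.     -0.0503  0.1373] axis [ 0.001  0.905 -0.425]
```

```bash
python3 -m jog '[0.0008,-0.005,-0.0305,0.0274,0.0046,0,-1, 0.0012,-0.007,-0.0615,0.0548,0.0092,0,-1, 0.001,-0.006,-0.092,0.0822,0.0138,0,-1, 0.001,-0.006,-0.092,0.0822,0.0138,0,-1]'; python3 t.py
python3 -m jog '[-0.0007,0.004,-0.0305,0.0274,0.0046,0,-1, -0.0017,0.0104,-0.0605,0.0548,0.0092,0,-1, -0.0017,0.0104,-0.0605,0.0548,0.0092,0,-1, -0.0017,0.0104,-0.0605,0.0548,0.0092,0,-1]'
python3 - <<'E'
from h import *
for n in("top","side"):
    p,d,c=cam(n); np.savez(f"{n}3.npz",p=p,d=d)
    if n=="side": cv2.imwrite("pics/s3.png",cv2.resize(p[170:270,290:410],(720,600),interpolation=cv2.INTER_CUBIC)[...,::-1])
E
python3 t.py; python3 m.py 3
```

```text
clock: 8.22
tcp_pos: [0.5801, -0.1591, 0.0727]
orientation: [0.067, 0.645, 0.759, -0.056]
wrist_force: [0.5, -8.0, -2.6]
finger_gap: 0.0379
grip_force: 81.3
force stand [-0.8 -7.9 -2.6] torque [-1.2  -0.13  0.02] G [-0.0002  0.0012  0.0912] freetip [0.0002 0.0933 0.0749] steel [-0.0005 -0.0643  0.1027] axis [ 0.004  0.985 -0.174]
clock: 8.55
tcp_pos: [0.5797, -0.1563, 0.06]
orientation: [0.001, 0.647, 0.762, -0.001]
wrist_force: [0.9, -7.1, -4.5]
finger_gap: 0.0381
grip_force: 81.3
force stand [ 0.2 -7.4 -4.8] torque [-1.52 -0.3  -0.03] G [-0.0001  0.0016  0.079 ] freetip [0.0001 0.0951 0.0787] steel [-0.0002 -0.0649  0.0792] axis [ 0.002  1.    -0.003]
top body 0 pin 0 brass 13
  brass x max 0.0857 [ 0.0834  0.0093 -0.0048]
  end face x min/pct None
side body 91 pin 15 brass 20
  pin x min -0.0772 mean [-0.0639 -0.002  -0.0053]
  brass x max 0.0833 [ 0.0775 -0.0046 -0.0129]
  end face x min/pct [-0.0572 -0.0553 -0.0545]
  fit y,z at x=-.035, slopes [-0.0002 -0.0015 -0.0289 -0.0226] rms 0.0024
  fit level [-0.0001 -0.0015]
```

View pics/s3.png

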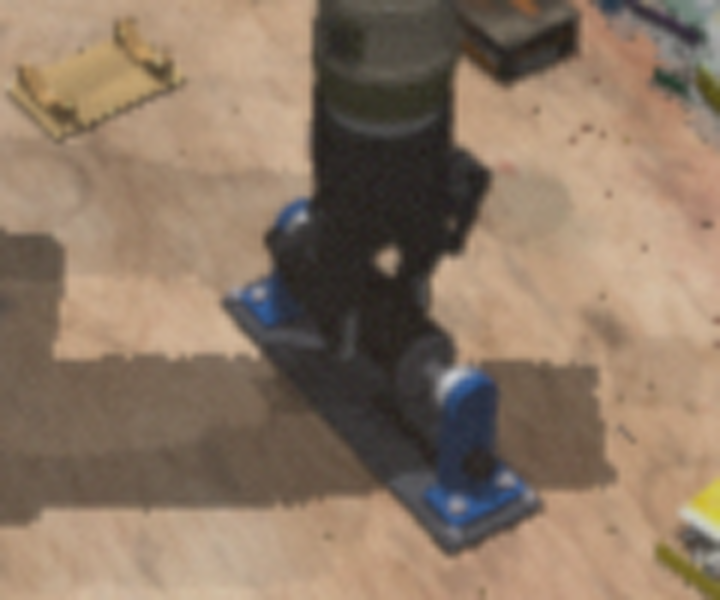

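```bash
python3 -m jog '[0.003,-0.017,0,0,0,0,-1, 0.006,-0.0345,0,0,0,0,-1, 0.006,-0.0345,0,0,0,0,-1]'; python3 t.py
python3 -m jog '[0.002,-0.012,0,0,0,0,-1, 0.004,-0.024,0,0,0,0,-1, 0.005,-0.03,0,0,0,0,-1, 0.005,-0.03,0,0,0,0,-1]'; python3 t.py
```

```text
clock: 8.9
tcp_pos: [0.5808, -0.162, 0.0604]
orientation: [0.001, 0.647, 0.763, -0.001]
wrist_force: [0.7, -5.0, -5.0]
finger_gap: 0.0381
grip_force: 81.3
force stand [-0.2 -5.  -5. ] torque [-1.25 -0.24  0.07] G [-0.0001 -0.005   0.0791] freetip [0.     0.0885 0.0788] steel [-0.0002 -0.0715  0.0793] axis [ 0.001  1.    -0.003]
clock: 9.23
tcp_pos: [0.5816, -0.1667, 0.0604]
orientation: [0.0, 0.646, 0.763, -0.0]
wrist_force: [3.4, -4.9, -7.0]
finger_gap: 0.0378
grip_force: 81.3
force stand [ 2.5 -5.3 -7. ] torque [-1.14 -0.4   0.  ] G [-0.0001 -0.0099  0.0791] freetip [-0.      0.0836  0.0791] steel [-0.0001 -0.0764  0.0792] axis [ 0.     1.    -0.001]
```

```bash
python3 -m jog '[0.0025,0,-0.006,0,0,0,-1, 0.0035,-0.006,-0.006,0,0,0,-1, 0.0045,-0.012,-0.006,0,0,0,-1, 0.0045,-0.012,-0.006,0,0,0,-1]'; python3 t.py
```

```text
clock: 9.57
tcp_pos: [0.582, -0.1686, 0.0595]
orientation: [-0.0, 0.646, 0.763, -0.0]
wrist_force: [0.8, -3.8, -4.4]
finger_gap: 0.0379
grip_force: 81.4
force stand [ 0.2 -3.9 -4.4] torque [-0.9  -0.06  0.02] G [ 0.0001 -0.0117  0.0782] freetip [0.0001 0.0818 0.0782] steel [ 0.0001 -0.0782  0.0782] axis [0. 1. 0.]
```

```bash
python3 -m jog '[0.001,-0.006,0,0,0,0,-1, 0.0018,-0.0105,0,0,0,0,-1, 0.0018,-0.0105,0,0,0,0,-1]'; python3 t.py
```

```text
clock: 9.82
tcp_pos: [0.582, -0.1688, 0.0594]
orientation: [-0.001, 0.646, 0.764, 0.001]
wrist_force: [0.4, 4.7, -1.7]
finger_gap: 0.0381
grip_force: 81.6
force stand [ 1.2  4.6 -1.7] torque [ 0.76  0.01 -0.07] G [ 0.     -0.012   0.0781] freetip [-0.0001  0.0815  0.0784] steel [ 0.0001 -0.0785  0.0779] axis [-0.001  1.     0.003]
```

The along-stand force reversed, so the steel pin is bottomed in its cup. Release and retreat.

```bash
python3 -m jog '[0,0,0,0,0,0,0.6, 0,0,0,0,0,0,0.6, 0,0,0,0,0,0,0.6, 0,0,0,0,0,0,0.6, 0,0,0,0,0,0,0.6, 0,0,0,0,0,0,0.6]'; python3 t.py
python3 -m jog '[0,0,0.05,0,0,0,0.6, 0,0,0.15,0,0,0,0.6, 0,0,0.3,0,0,0,0.6, 0,0,0.5,0,0,0,0.6, 0,0,0.7,0,0,0,0.6, 0,0,0.9,0,0,0,0.6, -0.2,0.2,1,0,0,0,0.6, -0.4,0.5,1,0,0,0,0.6, -0.6,0.8,1,0,0,0,0.6, -0.7,1,1,0,0,0,0.6, -0.7,1,1,0,0,0,0.6, -0.7,1,1,0,0,0,0.6]'
python3 - <<'E'
from h import *
T=[]
th=np.radians(9.5); A=np.array([[np.cos(th),np.sin(th),0],[-np.sin(th),np.cos(th),0],[0,0,1]])
for n,B in(("top",(320,155,420,215)),("side",(310,185,390,265))):
    p,d,c=cam(n); a,b,e,f=B; T.append(cv2.resize(p[b:f,a:e],(400,400),interpolation=cv2.INTER_CUBIC))
    L=((cloud(d,c)-[.58,-.157,0])@A.T)[b:f,a:e].reshape(-1,3); h=cv2.cvtColor(p,cv2.COLOR_RGB2HSV)[b:f,a:e].reshape(-1,3)
    m=(abs(L[:,0])<.03)&(abs(L[:,1])<.064)&(L[:,2]>.05)
    P=L[m]
    for lo,hi in((-.06,-.02),(-.02,.02),(.02,.04)):
        g=P[(P[:,1]>lo)&(P[:,1]<hi)]; print(n,lo,len(g),"ztop",np.percentile(g[:,2],97).round(4) if len(g) else None)
    o=m&(h[:,0]>5)&(h[:,0]<30)&(h[:,1]>150); k=m&(h[:,2]<60)&(L[:,2]>.085)
    print(" orange/brass along",np.percentile(L[o,1],[2,98]).round(4) if o.sum() else None," black along",np.percentile(L[k,1],[1,99]).round(4) if k.sum() else None)
cv2.imwrite("pics/end.png",np.hstack(T)[...,::-1])
E
```

```text
clock: 10.32
tcp_pos: [0.5826, -0.1709, 0.0598]
orientation: [0.0, 0.646, 0.763, 0.0]
wrist_force: [0.0, -0.8, 0.1]
finger_gap: 0.0685
grip_force: 0.0
force stand [-0.1 -0.8  0.1] torque [-0.05 -0.01  0.01] G [ 0.0003 -0.0141  0.0785] freetip [0.0003 0.0794 0.0784] steel [ 0.0002 -0.0806  0.0785] axis [ 0.  1. -0.]
clock: 11.32
tcp_pos: [0.4409, 0.0307, 0.2606]
orientation: [0.001, 0.646, 0.763, 0.001]
wrist_force: [1.4, 1.0, 0.4]
finger_gap: 0.0685
grip_force: 0.0
top -0.06 204 ztop 0.1012
top -0.02 200 ztop 0.1013
top 0.02 102 ztop 0.1013
 orange/brass along [0.0377 0.0633]  black along [-0.0599  0.0359]
side -0.06 122 ztop 0.1017
side -0.02 116 ztop 0.1018
side 0.02 53 ztop 0.1014
 orange/brass along [0.0371 0.0612]  black along [-0.0577  0.0323]
```

View pics/end.png

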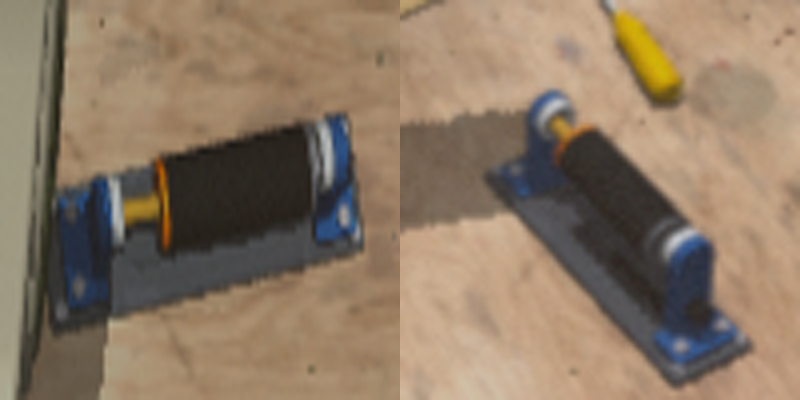

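Both views show the roller level between the cheeks: the brass pin goes into the left cup at (130,210), and the grey end sits tight against the right boss at (320,155). The body's position along the stand matches the steel pin resting on its cup floor.

```bash
python3 -c "
from workcell import env
print(env.hand_in())"
```

```text
the job is handed in; nothing more can be done
None
```

The roller is in the blue stand and released, brass spring pin in the fixed cup and steel pin in the sliding one; the final pictures show it level with both pins home, and the job was handed in at about 11.5 s of the 48 s allowed.

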